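# Open the strapped-down canister for decanting

### The job

Get ready to decant: first stand the fallen dosing bottle upright, neck up, in the tray between its two neighbours and let go of it. Then take the winged cap off the canister: its coarse thread may be right- or left-handed, so feel gently which way it gives, and finish still holding the cap in the gripper, level, straight above its neck and lifted about a hand's breadth (80 mm) from where it sat. Leave the neighbouring bottles, the latch box, the padlock and the spray can standing where they are.

Things in the scene. Friction and masses are not known exactly. Their poses are not given: they have to be found in the camera images.
- tray: Shallow aluminium lane tray, fixed to the table, 112 x 440 mm outside, lip 9 mm above the table, walls 4 mm, floor 5 mm above the table. Origin at the centre of its underside; its y axis runs along the lane (the bottles stand in a row along y), z up.
- fallen_bottle: Loose grey plastic bottle (about 140 g) lying on its side in the lane between its neighbours. Round body 56 mm in diameter, 66 mm high, shoulder to 76 mm, neck 26 mm in diameter (its black ring 29 mm) to 94 mm. Origin at the centre of its base; z runs from base to neck, so points up when it stands. At the start the neck points roughly along the tray's +y.
- neighbour_left: Bottle of the same kind, standing in the lane on the tray's +y side. Leave it standing. Origin at the centre of its base.
- neighbour_right: Bottle of the same kind, standing in the lane on the tray's -y side. Leave it standing. Origin at the centre of its base.
- canister: White plastic canister strapped to the table (cannot move), 150 (x) x 260 (y) x 130 mm high. On its top, 65 mm to its +y side of the middle, the capped neck; 65 mm to its -y side a moulded square housing 64 x 64 mm, 33 mm high. Origin at the centre of its underside.
- neck (a point): Foot of the canister's neck: on its axis, at the height of the canister's top. The neck stands 27 mm above it. The seated cap has about 1.5 mm of up-and-down play, growing to 4 mm as it loosens; it is free of the neck when raised 27 mm.
- cap: Black screw cap (about 70 g) on the neck: round skirt 62 mm in diameter, 31 mm high, and on top an upright wing to grip, 56 mm long (cap x), 16 mm thick (cap y), 30 mm high (31 to 61 mm above the cap's lower edge). Origin on its axis at the lower edge, z up; at the start 1 mm above neck. Thread hand differs from case to case and cannot be seen.
- cap_wing (a point): Centre of the wing, 46 mm above the cap's lower edge, with the cap's axes (wing along x, thin across y). The loosening way the cap turns freely and lifts straight off once turned 1.0 to 1.7 rad (aim for 1.2 to 1.35). The other way it meets a solid stop within 0.2 rad: do not twist hard, 0.2 N m is a clear sign.
- latch_box: Clear box with blue lid, about 106 x 76 mm, 57 mm high. Bystander.
- padlock: Brass padlock standing on its base, 22 x 42 mm, 64 mm high. Bystander.
- spray_can: Aluminium spray can, 52 mm in diameter, 150 mm high, standing. Bystander.
There are look-alikes about, which are no part of the job. Leave any blue or yellow look-alike of the cap alone.

How it is judged:
On the way, in this order (a step that is already met when the one before it is completed fails the run):
1. the fallen bottle stands upright in the tray, released (angle between fallen_bottle's own z axis and vertical below 0.1 rad and z of fallen_bottle in the frame of tray below 0.01 m and x of fallen_bottle in the frame of tray between -0.03 and 0.03 m and y of fallen_bottle in the frame of tray between -0.115 and 0.115 m and contact force between fallen_bottle and the arm below 0.1 N and contact force between fallen_bottle and the fingers below 0.1 N and linear speed of fallen_bottle below 0.03 m/s), for 0.2 s.
2. the cap is off its neck (z of cap in the frame of neck above 0.035 m), for 0.2 s.
At the end, for the whole second after the job is handed in: The cap is gripped, still, within 0.3 rad of level and 40 mm of the neck axis, its lower edge 55 to 140 mm above the neck foot, touching only the gripper; the fallen bottle stands released on the tray floor (within 0.1 rad), within 30 mm of the lane middle, between its neighbours (all of step 1 and contact force between fallen_bottle and anything else above 0.3 N and z of cap in the frame of neck between 0.055 and 0.14 m and horizontal distance between cap and neck below 0.04 m and angle between cap's own z axis and vertical below 0.3 rad and linear speed of cap below 0.03 m/s and contact force between cap and the fingers above 1 N and contact force between cap and canister below 0.1 N); the arm keeps its last pose, push and grip.
It fails at once if a neighbouring bottle knocked over or pushed over 40 mm (angle between any of neighbour_left, neighbour_right's own z axis and vertical above 0.5 rad or distance of any of neighbour_left, neighbour_right from where it was at the start of the episode above 0.04 m).
It fails at once if the latch box, padlock or spray can pushed over 50 mm (distance of any of latch_box, padlock, spray_can from where it was at the start of the episode above 0.05 m).
It also fails if it takes over 58 s, if anything falls off the work surface, if the arm or the gripper's body presses on something with over 40 N, if the wrist force passes 120 N, or if a joint passes its speed limit or range.

### The arm

A 6-joint arm with a two-finger parallel gripper is mounted at the origin on the work surface. World frame = base frame: x ahead of the robot, y to its left, z up, the work surface at z = 0. Lengths are in m, angles in rad, forces in N, time in s.
With the tool pointing down it reaches from about 0.275 to 1 m from the base axis. Payload 8.4 kg.
Tool frame: the origin (TCP) lies on the centre line of the jaws, within the pads' length; the fingertips stand 17 mm ahead of it and the grasp point (between the pads) lies 2 mm behind it (bot.tcp_to_tips is the z of the fingertips in the tool frame, in m); z points along the fingers, y is the line along which they close (so a half turn about z gives the same grasp; the last joint's range is limited). The gripper opens to 85 mm and grips with 20 to 120 N. Pads are 22 mm wide; open, the fingers measure 114 mm over their backs; the gripper's body (76 mm by 85 mm) begins 54 mm behind the grasp point. The pads swing forward as they close: fully open they stand 13 mm farther back than shut.
Start: joints at [1.34, 0.353, 1.633, -0, 1.155, -0.002], TCP at [0.142, 0.609, 0.248] pointing down, gripper open.
Joint ranges: [-2.63, 2.63], [-0.92, 2.1], [0.06, 2.66], [-1.3, 4.44], [0, 2.69], [-3.02, 3.02]. Speed limits (rad/s): [2.22, 2.22, 2.79, 3.14, 3.14, 3.14].

### API

Orientations are given as a unit quaternion [x, y, z, w].
In Python, from workcell import bot, hand, kinematics, get_obs, vision, hand_in gives the robot as it stands. The module is installed in compiled form; this text tells all that it offers. Calls block until the motion is done:
- bot.reach(position, orientation): joint-space move of the TCP to a pose.
- bot.servo_line(position, ori=None, velocity=0.15): straight line of the TCP; ori=None keeps the orientation; velocity is the mean speed in m/s.
- bot.goto_joints(angles): joint-space move.
- hand.move_gripper(opening, strength=None): finger opening in m; strength is the grip in N (None keeps the last); returns when the fingers have stopped.
- bot.dwell(seconds).
- kinematics.solve_ik(position, orientation): joint angles nearest the present ones, or None.
- get_obs(): the state.
- vision.read_camera(name): name is "side" or "top"; returns a dict with "frame" (480x640x3 uint8, red, green, blue), "intrinsics" (3x3 intrinsics, pixels), "view" (4x4, takes a point from world to camera coordinates). Camera axes: x right, y down, z forward; pixel columns grow to the right and rows downward; lengths in m; the calibration is good to about 2 mm. A picture is of the moment at which its call begins. There is no depth.
A pose or a line that the arm cannot do raises bot.IKError and nothing moves.
- hand_in(): hands the job in, once; it reports no verdict.
The state is a dict: "time_s": time; "joint_pos": joint angles; "joint_vel": joint speeds; "joint_efforts": joint torques, N m; "position": TCP position; "orientation": TCP orientation; "wrist_force": force on the tool from outside, world axes, zero at the start; "ft_torque": the same for the moment, N m; "gripper_width": finger opening in m.
Only numpy, scipy, OpenCV 4.12 (cv2) and the standard library are available. Lean on these libraries where they do the work, as an engineer would, in place of code of your own. Each camera call takes 0.05 s, during which the arm holds its last target. There are 200 camera calls.

## Working session

There is one attempt and no reset: what is moved stays moved. The work goes in short steps, each a Python script; the robot and the scene stay as the last script left them, time stands still between calls to the robot, and variables do not carry over. Pictures are saved under pics/ and viewed, on a budget of 10 in all, crops included, one or two more only if the job needs it, and the job is handed in when it is done.

```bash
mkdir -p pics; python3 - <<'E'
from workcell import *
import cv2,numpy as np
for n in("top","side"):
    r=vision.read_camera(n);cv2.imwrite(f"pics/{n}0.png",r["frame"][:,:,::-1]);print(n,r["intrinsics"].tolist(),r["view"].round(4).tolist())
o=get_obs();print(o["time_s"],o["orientation"],bot.tcp_to_tips)
E
```

```text
top [[509.82250618376145, 0.0, 311.55095444741136], [0.0, 509.82250618376145, 235.83514592309726], [0.0, 0.0, 1.0]] [[-0.0047, -0.9998, -0.0171, 0.0528], [-0.9982, 0.0057, -0.0603, 0.5905], [0.0604, 0.0168, -0.998, 1.1397], [0.0, 0.0, 0.0, 1.0]]
side [[508.16331055385814, 0.0, 320.10808628803403], [0.0, 508.16331055385814, 245.08917415432379], [0.0, 0.0, 1.0]] [[-0.9151, -0.4033, 0.0029, 0.558], [-0.237, 0.5319, -0.813, 0.2193], [0.3263, -0.7447, -0.5823, 0.9219], [0.0, 0.0, 0.0, 1.0]]
0.1 [ 1.14140348e-01  9.93464441e-01 -6.16675928e-04 -7.43432306e-05] 0.017
```

View pics/top0.png

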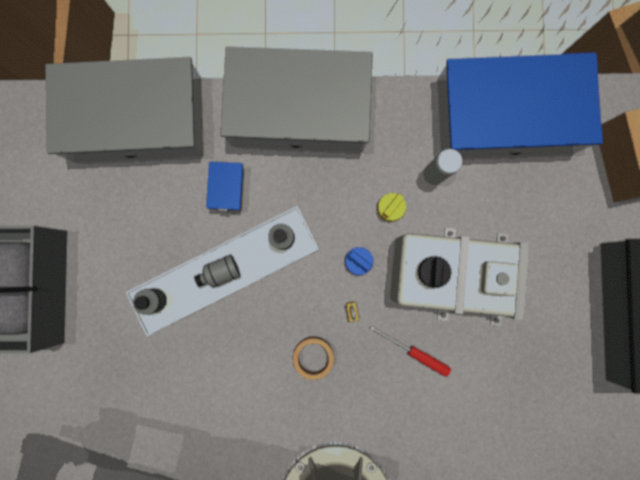

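View pics/side0.png

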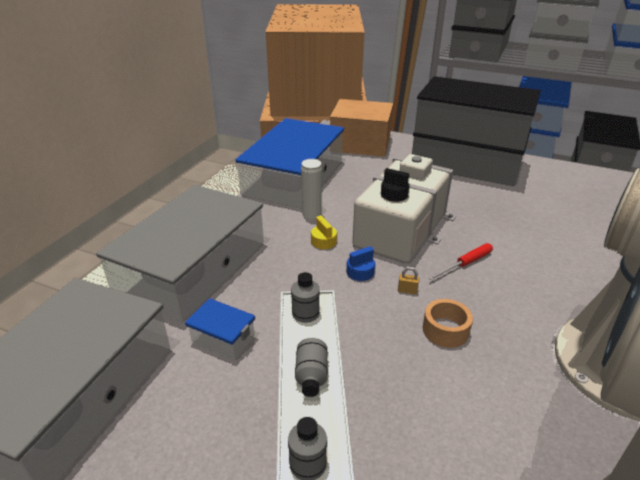

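The top view shows the tray running from (137,315) to (308,225), with the fallen bottle's neck tip at (198,281) and base at (238,268). The neighbours are at (150,300) and (281,236). The black cap is at (434,272) on the canister, and the blue and yellow look-alikes are at (358,261) and (392,207).

```bash
cat > h.py <<'E'
from workcell import *
import cv2,numpy as np
from scipy.spatial.transform import Rotation as R
def cast(r,uv,z):
    K=r["intrinsics"];T=r["view"];uv=np.atleast_2d(uv).astype(float)
    d=np.c_[uv,np.ones(len(uv))]@np.linalg.inv(K).T@T[:3,:3]
    c=-T[:3,:3].T@T[:3,3]
    return c+d*((z-c[2])/d[:,2])[:,None]
def proj(r,p):
    q=(r["view"][:3,:3]@np.asarray(p).T).T+r["view"][:3,3];q=q@r["intrinsics"].T;return q[:,:2]/q[:,2:]
def blobs(mask,a=60):
    c,_=cv2.findContours(mask.astype(np.uint8),cv2.RETR_EXTERNAL,cv2.CHAIN_APPROX_NONE)
    return [k for k in c if cv2.contourArea(k)>a]
def tri(uvs):
    """two-view triangulation {name:uv}, least squares, plus gap"""
    A=[];b=[]
    for n,(r,uv) in uvs.items():
        c=-r["view"][:3,:3].T@r["view"][:3,3];d=cast(r,uv,0)[0]-c;d/=np.linalg.norm(d)
        P=np.eye(3)-np.outer(d,d);A.append(P);b.append(P@c)
    return np.linalg.lstsq(np.vstack(A),np.hstack(b),rcond=None)[0]
E
python3 - <<'E'
from h import *
r=vision.read_camera("top");f=r["frame"];hsv=cv2.cvtColor(f,cv2.COLOR_RGB2HSV)
roi=np.zeros(f.shape[:2],np.uint8);cv2.fillPoly(roi,[np.array([[120,290],[300,200],[325,250],[145,340]])],1)
g=f.max(2)
lt=max(blobs((g>165)&(roi>0)),key=cv2.contourArea).reshape(-1,2)
P=cast(r,lt,.007);rc=cv2.minAreaRect((P[:,:2]*1000).astype(np.float32));print("tray",rc)
for c in blobs((g<125)&(roi>0)):
    c=c.reshape(-1,2);P=cast(r,c,.033)[:,:2]*1000
    print("dark",c.min(0),c.max(0),cv2.minAreaRect(P.astype(np.float32)))
roi[:]=0;roi[240:305,405:460]=1
c=max(blobs((g<90)&(roi>0)),key=cv2.contourArea).reshape(-1,2)
for z in(.162,):
    (x,y),rad=cv2.minEnclosingCircle((cast(r,c,z)[:,:2]*1000).astype(np.float32));print("cap",c.min(0),c.max(0),x,y,rad)
a=cv2.resize(f[200:345,115:325],(0,0),fx=3.0,fy=3.0,interpolation=cv2.INTER_CUBIC)
roi=f[225:325,385:535];b=cv2.resize(np.clip(roi*(1.0)+0,0,255).astype(np.uint8),(0,0),fx=4.2,fy=4.2,interpolation=cv2.INTER_CUBIC)
b=np.clip(255*(b/255.)**.5,0,255).astype(np.uint8)
a=a[:, :630];b=b[:,:630]
im=np.vstack([a[:300],]) if 0 else np.vstack([a,b])
im=cv2.resize(im,(0,0),fx=.69,fy=.69);print(im.shape)
cv2.imwrite("pics/c1.png",im[:,:,::-1])
E
```

```text
tray ((513.4325561523438, 255.54025268554688), (111.88971710205078, 439.9404602050781), 26.505605697631836)
dark [132 288] [166 314] ((445.95501708984375, 412.837646484375), (56.48861312866211, 77.0180435180664), 11.025723457336426)
dark [194 254] [240 287] ((507.0597229003906, 263.5277099609375), (57.21302795410156, 100.40177917480469), 23.669734954833984)
dark [269 224] [294 250] ((587.710693359375, 116.90125274658203), (58.93486022949219, 55.488304138183594), 44.86355209350586)
cap [417 257] [450 287] 509.2557678222656 -192.943359375 32.70850372314453
(590, 435, 3)
```

View pics/c1.png

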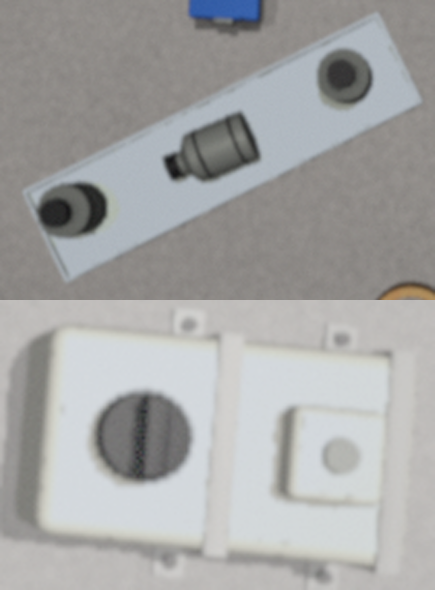

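The tray measures 112 x 440 mm, as given. The fallen bottle's body is 57 mm wide with its neck near (0.49, 0.30), so those match too. In the crop the wing runs nearly vertically in the image, along roughly (435,257)-(432,287). My plan is to grip the neck, lift, and rotate the tool so that it points outwards. I'll check IK first.

```bash
cat >> h.py <<'E'
b=np.array([-.401,.916,0]);b/=np.linalg.norm(b);ez=np.array([0,0,1.]);base=np.array([.5071,.2635,.033])-.044*b
tray=np.array([.5134,.2555]);ty=np.array([-.446,.895])
def quat(z,y):return R.from_matrix(np.c_[np.cross(y,z),y,z]).as_quat()
def pick(a,sg): 
    z=-np.sin(a)*b-np.cos(a)*ez;return z,quat(z,sg*np.cross(ez,b))
def place(a,sg,yaw):
    h=np.array([np.cos(yaw),np.sin(yaw),0]);z=np.cos(a)*h-np.sin(a)*ez;return z,quat(z,sg*np.cross(ez,h))
E
python3 - <<'E'
from h import *
S=.087
for a in(0,.17,.3):
  for sg in(1,-1):
    z,q=pick(a,sg);p=base+S*b+.002*z
    j=kinematics.solve_ik(p,q);print("pick",a,sg,None if j is None else np.round(j,2))
    for yaw in np.radians([-20,10,30,50,70,90,115]):
        z,q=place(a,sg,yaw);p=np.r_[tray,.005+S]+.002*z
        j=kinematics.solve_ik(p,q)
        if j is not None:print("  place",a,sg,round(np.degrees(yaw)),np.round(j,2))
E
```

```text
pick 0 1 [ 0.55  0.57  1.88 -0.    0.7  -3.  ]
  place 0 1 10 [0.79 1.14 2.38 3.79 1.88 1.8 ]
  place 0 1 30 [0.38 1.19 2.42 2.98 2.03 1.5 ]
  place 0 1 50 [0.02 1.11 2.33 2.27 1.77 1.34]
  place 0 1 70 [-0.12  1.04  2.15  1.8   1.58  1.52]
  place 0 1 90 [-0.13  1.03  1.93  1.44  1.6   1.75]
  place 0 1 115 [-0.06  1.07  1.64  1.11  1.77  1.95]
pick 0 -1 [ 0.55  0.57  1.88 -0.    0.7   0.14]
  place 0 -1 10 [ 0.79  1.14  2.38  3.79  1.88 -1.34]
  place 0 -1 30 [ 0.38  1.19  2.42  2.98  2.03 -1.65]
  place 0 -1 50 [ 0.02  1.11  2.33  2.27  1.77 -1.8 ]
  place 0 -1 70 [-0.12  1.04  2.15  1.8   1.58 -1.62]
  place 0 -1 90 [-0.13  1.03  1.93  1.44  1.6  -1.39]
  place 0 -1 115 [-0.06  1.07  1.64  1.11  1.77 -1.19]
pick 0.17 1 [ 0.64  0.58  1.86 -0.24  0.75 -2.73]
  place 0.17 1 10 [0.78 0.99 2.43 3.74 1.63 1.73]
  place 0.17 1 30 [0.38 1.03 2.48 3.   1.76 1.52]
  place 0.17 1 50 [0.03 0.96 2.38 2.32 1.54 1.42]
  place 0.17 1 70 [-0.11  0.91  2.2   1.8   1.39  1.6 ]
  place 0.17 1 90 [-0.13  0.92  1.97  1.41  1.44  1.82]
  place 0.17 1 115 [-0.05  0.98  1.68  1.06  1.64  1.99]
pick 0.17 
[... 432 characters left out ...]

  place 0.3 1 10 [0.76 0.86 2.45 3.71 1.41 1.66]
  place 0.3 1 30 [0.38 0.88 2.5  3.01 1.51 1.54]
  place 0.3 1 50 [0.05 0.84 2.4  2.34 1.34 1.5 ]
  place 0.3 1 70 [-0.09  0.81  2.22  1.79  1.24  1.69]
  place 0.3 1 90 [-0.11  0.83  2.    1.38  1.32  1.89]
  place 0.3 1 115 [-0.04  0.91  1.71  1.01  1.54  2.03]
pick 0.3 -1 [ 0.71  0.61  1.84 -0.39  0.82  0.59]
  place 0.3 -1 10 [ 0.76  0.86  2.45  3.71  1.41 -1.48]
  place 0.3 -1 30 [ 0.38  0.88  2.5   3.01  1.51 -1.6 ]
  place 0.3 -1 50 [ 0.05  0.84  2.4   2.34  1.34 -1.65]
  place 0.3 -1 70 [-0.09  0.81  2.22  1.79  1.24 -1.46]
  place 0.3 -1 90 [-0.11  0.83  2.    1.38  1.32 -1.25]
  place 0.3 -1 115 [-0.04  0.91  1.71  1.01  1.54 -1.11]
```

```bash
python3 - <<'E'
from h import *
S=.087;a=.3
z,q=pick(a,-1);g=base+S*b+.002*z
zp,qp=place(a,-1,np.radians(60));t=np.r_[tray,.005+S]+.002*zp;t[2]+=.004
hi=t+[0,0,.17]
print(g,t,kinematics.solve_ik(hi,qp))
bot.reach(g-.13*z,q)
hand.move_gripper(.06,60)
bot.servo_line(g,velocity=.1);print(get_obs()["wrist_force"])
hand.move_gripper(0,60);o=get_obs();print(o["gripper_width"],o["wrist_force"],o["time_s"])
bot.servo_line(g+[0,0,.22],velocity=.12)
o=get_obs();print(o["gripper_width"],o["wrist_force"])
try: bot.servo_line(hi,qp,.12)
except bot.IKError as e: print("IK",e)
o=get_obs();print(o["gripper_width"],o["wrist_force"],o["position"],o["joint_pos"],o["time_s"])
im=[vision.read_camera(n)["frame"] for n in("top","side")]
v=np.hstack([im[0][130:400,80:480],im[1][100:370,150:550]]);cv2.imwrite("pics/p1.png",v[:,:,::-1])
E
```

```text
[0.49009279 0.30234938 0.03108933] [0.51435534 0.25715469 0.09540896] [-0.03848077  0.33981851  2.33621176  1.87509158  1.08822595 -1.10590598]
[-0.21969368  0.14845156  0.82135818]
0.02412884664380239 [-0.3233069   0.50045713  3.3721471 ] 4.0083
0.02393627853603827 [-0.31214181 -0.29845443 -0.13337321]
0.024510411214809 [ 0.5425243  -0.755312   -1.70736427] [0.51455038 0.25719142 0.26574245] [-0.03829807  0.33905349  2.33574419  1.8747222   1.08767261 -1.10561537] 8.525
```

View pics/p1.png

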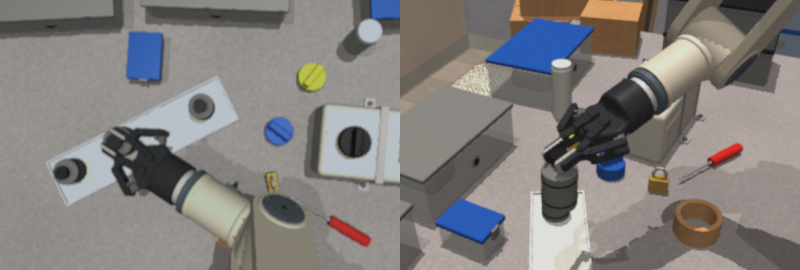

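The bottle hangs upright in the gripper over the lane, seen in the side view at about (558,190). Both neighbours are standing. Next I'll lower it by feel.

```bash
python3 - <<'E'
from h import *
zp,qp=place(.3,-1,np.radians(60));t=np.r_[tray,.092]+.002*zp
bot.servo_line(t+[0,0,.012],velocity=.12);bot.dwell(.1)
f0=get_obs()["wrist_force"][2]
for k in range(12):
    p=t+[0,0,.010-.002*k];bot.servo_line(p,velocity=.02);f=get_obs()["wrist_force"][2]-f0
    if f>4:break
print(k,f,p,get_obs()["position"])
hand.move_gripper(.028,20);bot.dwell(.2);hand.move_gripper(.075)
bot.dwell(.3);bot.servo_line(p-.16*zp,velocity=.15);print(get_obs()["time_s"])
# clear the view, above the cap side
q=quat(-ez,np.array([0,1.,0]))
print(kinematics.solve_ik([.45,-.05,.40],q),kinematics.solve_ik([.45,-.05,.40],quat(-ez,np.array([0,-1.,0]))))
im=[vision.read_camera(n)["frame"] for n in("top","side")]
v=np.hstack([im[0][130:400,80:480],im[1][200:470,200:600]]);cv2.imwrite("pics/p2.png",v[:,:,::-1])
c=cv2.resize(im[0][240:305,400:465],(0,0),fx=8,fy=8,interpolation=cv2.INTER_CUBIC);c=(255*(c/255.)**.6).astype(np.uint8)
d=cv2.resize(im[1][155:220,365:430] ,(0,0),fx=6,fy=8,interpolation=cv2.INTER_CUBIC) ;d=(255*(d/255.)**.6).astype(np.uint8)
d=cv2.resize(d,(280,520)) if 0 else cv2.resize(d,(280,280));d=cv2.copyMakeBorder(d,0,240,0,0,cv2.BORDER_CONSTANT)
cv2.imwrite("pics/p2c.png",np.hstack([c,d])[:,:,::-1])
E
```

```text
5 15.082424231960045 [0.51435534 0.25715469 0.09140896] [0.51491646 0.25740418 0.093566  ]
14.175
[-1.13970173e-01 -4.59581940e-02  1.77528483e+00 -4.44089210e-16
  1.41226602e+00 -1.68476650e+00] [-1.13970173e-01 -4.59581940e-02  1.77528483e+00 -4.44089210e-16
  1.41226602e+00  1.45682615e+00]
```

View pics/p2.png

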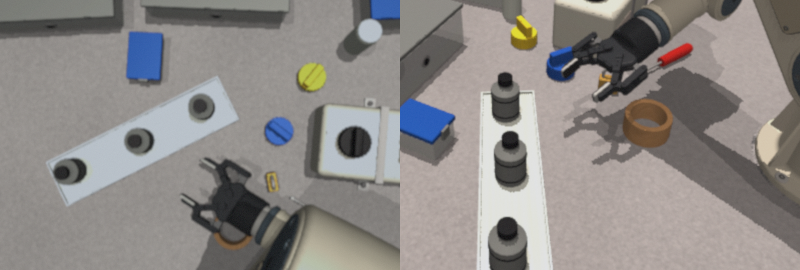

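View pics/p2c.png

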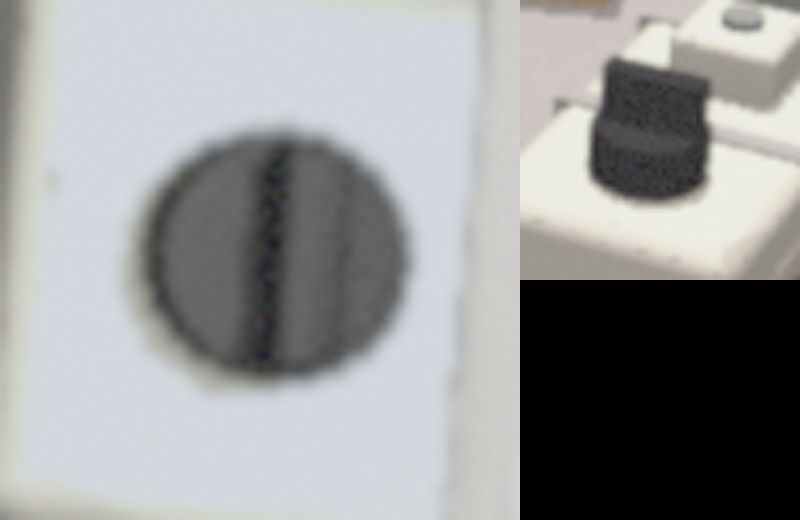

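The fallen bottle now stands between its neighbours and is released. In the 8x cap crop, the skirt's top disc is centred at (284,254), which is pixel (435.5,271.8). The wing top is centred at (317,258), pixel (439.6,272.2), and tilts about 0.05 rad.

```bash
python3 - <<'E'
from h import *
r=vision.read_camera("top")
P=lambda x,y,z:cast(r,[400+x/8-.44,240+y/8-.44],z)[0]
print("disc",P(284,254,.162),"wing",P(317,258,.192))
A,B=P(320,165,.192),P(311,358,.192);print("len",np.linalg.norm(A-B),"yaw",np.degrees(np.arctan2(*(A-B)[[1,0]])))
# side: wing top edge ends in 280/65 scale
s=vision.read_camera("side");k=65/280
for u,v in((610-520,62),(706-520,82)):print(cast(s,[365+u*k,155+v*k],.192))
w=np.arctan2(*(A-B)[[1,0]]);x=np.array([np.cos(w),np.sin(w),0])
for sg in(1,-1):
  for d in(-1.4,0,1.4):
    y=R.from_rotvec([0,0,d]).apply(sg*np.cross(ez,x));print(sg,d,kinematics.solve_ik([.509,-.193,.177],quat(-ez,y)),kinematics.solve_ik([.509,-.193,.28],quat(-ez,y)))
E
```

```text
disc [ 0.51060045 -0.19604416  0.162     ] wing [ 0.50991488 -0.19717971  0.192     ]
len 0.046132332142448135 yaw -3.7937265866200223
[[ 0.53696449 -0.19661702  0.192     ]]
[[ 0.48555133 -0.19544412  0.192     ]]
1 -1.4 [-3.65181305e-01  3.10706558e-01  1.87300046e+00 -4.44089210e-16
  9.57885637e-01 -4.69764612e-01] [-3.65181305e-01  1.97196737e-01  1.77133161e+00 -4.44089210e-16
  1.17306431e+00 -4.69764612e-01]
1 0 [-3.65181305e-01  3.10706558e-01  1.87300046e+00 -4.44089210e-16
  9.57885637e-01 -1.86976461e+00] [-3.65181305e-01  1.97196737e-01  1.77133161e+00 -4.44089210e-16
  1.17306431e+00 -1.86976461e+00]
1 1.4 [-3.65181305e-01  3.10706558e-01  1.87300046e+00 -4.44089210e-16
  9.57885637e-01  3.01342070e+00] [-3.65181305e-01  1.97196737e-01  1.77133161e+00 -4.44089210e-16
  1.17306431e+00  3.01342070e+00]
-1 -1.4 [-3.65181305e-01  3.10706558e-01  1.87300046e+00 -4.44089210e-16
  9.57885637e-01  2.67182804e+00] [-3.65181305e-01  1.97196737e-01  1.77133161e+00 -4.44089210e-16
  1.17306431e+00  2.67182804e+00]
-1 0 [-3.65181305e-01  3.10706558e-01  1.87300046e+00 -4.44089210e-16
  9.57885637e-01  1.27182804e+00] [-3.65181305e-01  1.97196737e-01  1.77133161e+00 -4.44089210e-16
  1.17306431e+00  1.27182804e+00]
-1 1.4 [-3.65181305e-01  3.10706558e-01  1.87300046e+00 -4.44089210e-16
  9.57885637e-01 -1.28171958e-01] [-3.65181305e-01  1.97196737e-01  1.77133161e+00 -4.44089210e-16
  1.17306431e+00 -1.28171958e-01]
```

```bash
python3 - <<'E'
from h import *
w=np.radians(-2.6);x=np.array([np.cos(w),np.sin(w),0]);q=quat(-ez,-np.cross(ez,x));c=np.array([.5105,-.1965,.182])
# up first from present place, then over
p=np.array(get_obs()["position"]);bot.servo_line(p+[0,0,.12],velocity=.15)
bot.reach(c+[0,0,.10],q);hand.move_gripper(.05,40)
bot.servo_line(c,velocity=.1);o=get_obs();print(o["wrist_force"],o["ft_torque"],o["time_s"])
hand.move_gripper(0,40);bot.dwell(.2)
o=get_obs();print(o["gripper_width"],o["wrist_force"],o["ft_torque"],o["position"],o["joint_pos"])
j0=np.array(o["joint_pos"]);t0=o["ft_torque"][2]
for k in range(1,8):
    j=j0.copy();j[5]=j0[5]-.04*k;bot.goto_joints(j);bot.dwell(.05)
    o=get_obs();m=o["ft_torque"][2]-t0;print(k,round(o["joint_pos"][5]-j0[5],3),np.round(m,3),np.round(o["wrist_force"],1))
    if abs(m)>.18:
        bot.goto_joints(j0);break
o=get_obs();print(o["ft_torque"],o["time_s"],j0.tolist())
E
```

```text
[-0.48094901  0.51579838  0.15610383] [-0.0306749   0.05115981  0.02985849] 18.9
0.014940328753158047 [-0.79718196  0.93351391  6.21824724] [ 0.03517045  0.14448592 -0.00243209] [ 0.5108234  -0.19662119  0.1825534 ] [-3.70181258e-01  3.07523322e-01  1.86276657e+00  2.05709979e-05
  9.70397910e-01  1.24598621e+00]
1 -0.039 0.049 [0.4 0.1 1.7]
2 -0.078 0.013 [ 0.8 -0.3  2. ]
3 -0.118 0.007 [-0.1 -0.1  2.4]
4 -0.158 0.026 [-0.3  0.1  1.8]
5 -0.198 0.019 [0.3 0.4 3. ]
6 -0.238 0.072 [0.4 0.8 2.6]
7 -0.278 -0.023 [ 0.  -0.3  2.4]
[-0.02465312 -0.00340724 -0.02503673] 21.6 [-0.37018125842653754, 0.3075233224230682, 1.8627665739484776, 2.0570997917021015e-05, 0.9703979099507071, 1.2459862139885614]
```

Turning in +yaw (counter-clockwise from above) passes 0.28 rad with almost no torque, so it's a right-hand thread. I'll keep loosening while watching the torque, then lift.

```bash
python3 - <<'E'
from h import *
j0=np.array([-0.37018125842653754,0.3075233224230682,1.8627665739484776,0,0.9703979099507071,1.2459862139885614])
for d in np.arange(.38,1.3,.1).tolist()+[1.28]:
    j=j0.copy();j[5]-=d;bot.goto_joints(j);o=get_obs();m=o["ft_torque"][2]
    if abs(m)>.18:print("stop",d,m);break
print(d,m,o["wrist_force"],o["gripper_width"],o["time_s"])
p=np.array(o["position"])
for dz in(.003,.008,.015,.027,.04,.06,.08):
    bot.servo_line(p+[0,0,dz],velocity=.04);o=get_obs();print(dz,np.round(o["wrist_force"],1),round(o["ft_torque"][2],3))
    if np.linalg.norm(o["wrist_force"])>15:break
bot.dwell(.3);o=get_obs();print(o["position"],o["gripper_width"],o["wrist_force"],o["time_s"])
im=[vision.read_camera(n)["frame"] for n in("top","side")]
v=np.hstack([im[0][130:400,100:500],im[1][80:480,220:620][:270]]);cv2.imwrite("pics/p3.png",v[:,:,::-1])
cv2.imwrite("pics/p4.png",im[1][60:480,200:620,::-1])
E
```

```text
1.28 -0.07249976490927706 [ 0.90432378 -0.38152809  2.52556066] 0.015218346214999304 24.35
0.003 [ 0.1 -0.8 -1. ] 0.008
0.008 [-0.9  0.6 -0.3] -0.017
0.015 [ 0.3  0.3 -0.4] 0.004
0.027 [-0.3 -0.2 -1. ] -0.002
0.04 [ 0.2 -0.2 -1.3] -0.015
0.06 [ 0.1 -0.1 -0.2] 0.014
0.08 [-0.4  0.  -1.2] -0.038
[ 0.51073784 -0.1965888   0.26235432] 0.015569003362335758 [ 0.05619815  0.09414307 -0.18025501] 27.725
```

View pics/p4.png

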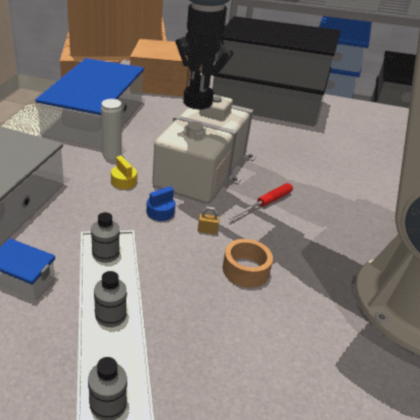

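The cap hangs level in the gripper at (198,97), above the bare neck at (195,128). All three bottles and the bystanders are standing, so I'm handing in.

```bash
python3 -c "
from workcell import *
print(get_obs()['gripper_width']);hand_in()"
```

```text
0.015124868785326434
the job is handed in; nothing more can be done
```

Both steps are done and the job is handed in at about 28 s of the 58 s limit. The hand-in gives no verdict, so what follows rests on my own checks.

- **Bottle:** I gripped the fallen bottle by its neck, turned it upright in the air and lowered it by feel. Contact peaked at about 15 N, higher than the 4 N I was watching for but well under the limits. I released it mid-tray, and later pictures show it upright between its neighbours.
- **Cap:** It turned freely counter-clockwise seen from above, so the thread is right-handed. Torque stayed below about 0.08 N m wherever I sampled it. I turned it 1.28 rad and lifted it 80 mm with no resistance.
- **Last checks:** The gripper reads 15.1 mm on the 16 mm wing, and the cap looks level above the bare neck. The gripper moved less than 1 mm sideways during the lift. The bystanders look unmoved by eye; I didn't measure them again.
- **Disagreement:** The two cameras differed by about 2.5° on the wing's direction. I used a value in between, and the grasp showed no sign of trouble.

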